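# Clamp a wood slice in the sprung painting jig

## Robot

A 6-joint arm with a two-finger parallel gripper is mounted at the origin on the work surface. World frame = base frame: x ahead of the robot, y to its left, z up, the work surface at z = 0. Lengths are in mm, angles in rad, forces in N, time in s.
With the tool pointing down it reaches from about 400 to 825 mm from the base axis. Payload 7 kg.
Tool frame: the origin (TCP) lies at the very end of the fingers, on their centre line; the grasp point (between the pads) lies 19 mm behind it; z points along the fingers, y is the direction in which the jaws open and shut (so a half turn about z gives the same grasp; the last joint's range is limited). The gripper opens to 88 mm and grips with 3 to 60 N. Pads are 19 mm wide; open, the fingers measure 130 mm over their backs; the gripper's body (78 mm by 193 mm) begins 47 mm behind the grasp point.
Start: joints at [-0.826, 0.359, 0.012, 0, -1.224, -0.288], TCP at [297.699, -605.781, 226.561] pointing down, gripper open.
Joint ranges: [-3.07, 3.07], [-1.43, 2.12], [-1.02, 1.25], [-3.03, 1.67], [-3.05, -0], [-3.03, 3.03]. Speed limits (rad/s): [2.39, 2.39, 3.01, 3.14, 3.14, 3.14].

## Interface

Orientations are given as a unit quaternion [x, y, z, w].
In Python, from plant import bot gives the robot as it stands. Calls block until the motion is done:
- bot.move_ptp(position, orientation): joint-space move of the TCP to a pose.
- bot.line_to(position, velocity=150, ori=None): straight line of the TCP; ori=None keeps the orientation; velocity is the mean speed in mm/s.
- bot.move_joints(angles): joint-space move.
- bot.move_gripper(opening, force=None): finger opening in mm; force is the grip in N (None keeps the last); returns when the fingers have stopped.
- bot.pause(seconds).
- bot.solve_ik(position, orientation): joint angles nearest the present ones, or None.
- bot.read_state(): the state.
- bot.camera(name): name is "scene" or "top" or "wrist"; returns the picture (480x640x3 uint8, red, green, blue); there is no depth.
- bot.get_calibration(name): a dict with "fx", "fy", "cx", "cy" (pixels), "distortion" ([k1, k2, p1, p2, k3] as OpenCV has them; the pictures are not rectified), "view" (4x4, takes a point from world to camera coordinates); the wrist camera has in their place "T_tool_cam" (4x4, takes a point from camera to tool coordinates, whose origin is the TCP and whose axes are the flange's). Camera axes: x right, y up, looking along -z (the intrinsics and any distortion apply to the point x, -y, -z); pixel columns grow to the right and rows downward; lengths in mm; the calibration is good to about 2 mm. A picture is of the moment at which its call begins: read the wrist's pose just before it. get_calibration takes no time and is no camera call.
A pose or a line that the arm cannot do raises bot.Unreachable and nothing moves.
- bot.close_job(): hands the job in, once; it reports no verdict.
The state is a dict: "t": time; "joint_pos": joint angles; "qvel": joint speeds; "tau": joint torques, N m; "tcp_pos": TCP position; "eef_rot": TCP orientation; "contact_force": force on the tool from outside, world axes, zero at the start; "moment": the same for the moment, N m; "width": finger opening in mm.
Only numpy, scipy, OpenCV 4.12 (cv2) and the standard library are available. Lean on these libraries where they do the work, as an engineer would, in place of code of your own. Each camera call takes 0.05 s, during which the arm holds its last target. There are 200 camera calls.

## Task

Clamp the small wood slice in the jig for painting: first swing the sprung clamp arm back by its handle until it catches and stays open by itself, easing it up to its rubber stop without ramming it. Then lay the slice flat on the marked seat against the two pegs and press the thumb plate so the arm snaps shut on it; never let the arm snap shut while the seat is empty, and leave the other things on the table where they are.

Things in the scene. Friction and masses are not known exactly. Their poses are not given: they have to be found in the camera images.
- jig: Clamping jig: fixed plywood board 250 x 240 x 18 mm on the table. Origin at the centre of its underside, z up, x along the 250 mm side. In this frame (mm): slice seat at (-25, 60); two fence pegs, 12 mm thick, 14 mm tall over the board, at (-45, 90) and (-5, 90); arm pivot at (75, 26); thumb plate at about (94, -82).
- handle (a point): Upright round wooden handle on the clamp arm's free end, 20 mm thick, from 54 to 106 mm over the table, 150 mm from the pivot. This point is on its axis, 82 mm over the table.
- lever (a joint): Clamp arm angle (rad): 0 shut and empty, growing as it opens; about 0.10 with the slice clamped. A spring pulls it shut: 4.5 N at the handle when shut, 7.5 to 9 N when open. It catches on a sear at an angle between 0.75 and 1.05 that differs each time and cannot be measured beforehand. Once caught it stays when eased off; if not caught it swings back.
- jaw (a point): Rubber-faced jaw of the clamp arm, 40 x 6 x 26 mm, on the arm's seat side 100 mm from the pivot. This point is the centre of its pressing face, 33 mm over the table.
- stop: Rubber stop block 18 x 12 x 16 mm under the arm (origin on the pivot axis). The arm meets it about 0.03 rad past its catch; from there the force needed at the handle climbs by about 1.5 N per mm. At 13 to 15 N at the handle the arm has passed its catch; over about 21 N (30 N on the stop) the stop is rammed.
- trigger (a joint): Travel of the thumb plate (m): 0 up, 0.010 pressed right down, against a spring of 4.5 to 7.5 N plus up to 2 N of sear friction. The arm is let go at 0.006 to 0.007. While the arm is being opened, its catch rides over the sear: from about 0.35 rad before the catch the plate dips by up to 0.007, the handle takes 1 to 2 N more for a while, and the plate comes up again when it catches.
- trigger_top (a point): Centre of the top of the steel thumb plate, 30 x 30 mm, 50 mm over the table, on a stem at the jig's far corner away from the seat. Press it straight down.
- seat (a point): Where the centre of the slice lies when it is flat on the board and against both pegs: 28 mm over the table, 10 mm over the board. A thin ring is drawn round it on the board.
- slice_center (a point): Centre (half-way up) of the small wood slice: a round disc of branch with bark, 60 mm across and 20 mm thick, lying flat on the table.
- jar: Bystander: paint jar, 42 mm across, 65 mm tall, loose. Origin under its centre.
- jar2: Bystander: glass jar with black lid, 48 mm across, 60 mm tall, loose. Origin under its centre.
- big_slice: Bystander: large wood slice, 110 mm across, 25 mm thick, loose, too big for the jig. Origin under its centre.
- pivot (a point): Vertical pivot axis of the clamp arm, at table height; its axes are the jig's. The arm is an aluminium bar 16 mm wide, 40 to 54 mm over the table; shut, it points from here along the jig's -x, on the -y side of the seat. It opens counter-clockwise seen from above, its handle swinging towards the jig's -y. The pivot post is 62 mm tall.
There are look-alikes about, which are no part of the job. Leave any green or white look-alike of the part that bears slice_center alone.

How it is judged (in metres and radians):
On the way, in this order (a step that is already met when the one before it is completed fails the run):
1. the clamp arm stays open, caught by its sear, with the gripper away from its handle (value of joint lever above 0.68 rad and distance between the grasp point and handle above 0.07 m), for 0.4 s.
2. the slice lies flat on the seat while the arm is still open (value of joint lever above 0.68 rad and horizontal distance between slice_center and seat below 0.012 m and z of slice_center in the frame of seat below 0.003 m and angle between slice_center's own z axis and vertical below 0.1 rad), for 0.2 s.
3. the thumb plate is pressed down (value of joint trigger above 0.005 m).
At the end, for the whole second after the job is handed in: The slice lies flat on the seat, its centre within 5 mm of the seat's (and 3 mm in height), held there by the shut clamp arm (joint between 0.05 and 0.16), and the thumb plate is up again (value of joint lever between 0.05 and 0.16 rad and horizontal distance between slice_center and seat below 0.005 m and z of slice_center in the frame of seat between -0.003 and 0.003 m and angle between slice_center's own z axis and vertical below 0.1 rad and value of joint trigger below 0.003 m); the robot touches nothing.
It fails at once if the rubber stop is rammed (over 30 N on it) (contact force between stop and anything else above 30 N).
It fails at once if the arm snaps shut with no slice on the seat (velocity of joint lever below -2 rad/s and horizontal distance between slice_center and seat above 0.02 m).
It fails at once if a bystander is moved by more than 30 mm (distance of any of jar, jar2, big_slice from where it was at the start of the episode above 0.03 m).
It also fails if it takes over 72 s, if anything falls off the work surface, if the arm or the gripper's body presses on something with over 40 N, if the wrist force passes 120 N, or if a joint passes its speed limit or range.

## Working session

There is one attempt and no reset: what is moved stays moved. The work goes in short steps, each a Python script; the robot and the scene stay as the last script left them, time stands still between calls to the robot, and variables do not carry over. Pictures are saved under pics/ and viewed, about 8 in all and at most 12, crops included, and the job is handed in when it is done.

```bash
ls; mkdir -p pics
cat > h.py <<'E'
import numpy as np, cv2
from scipy.spatial.transform import Rotation as R
from plant import bot
def cal(n):
    c=bot.get_calibration(n); K=np.array([[c['fx'],0,c['cx']],[0,c['fy'],c['cy']],[0,0,1.]])
    return c,K,np.array(c['distortion'],float)
def snap(n,f=None):
    im=bot.camera(n)
    if f: cv2.imwrite('pics/'+f,cv2.cvtColor(im,cv2.COLOR_RGB2BGR))
    return im
F=np.diag([1,-1,-1.])
def view(n,st=None):
    c,K,d=cal(n)
    if 'view' in c: V=np.array(c['view'])
    else:
        T=np.eye(4);T[:3,:3]=R.from_quat(st['eef_rot']).as_matrix();T[:3,3]=st['tcp_pos']
        V=np.linalg.inv(T@np.array(c['T_tool_cam']))
    return V,K,d
def pix2w(n,px,z,st=None):
    V,K,d=view(n,st); px=np.array(px,float).reshape(-1,1,2)
    u=cv2.undistortPoints(px,K,d).reshape(-1,2)
    ray=(F@np.c_[u,np.ones(len(u))].T).T@V[:3,:3]   # R^T r
    o=-V[:3,:3].T@V[:3,3]
    return o+ray*((z-o[2])/ray[:,2])[:,None]
def w2pix(n,P,st=None):
    V,K,d=view(n,st); P=np.array(P,float).reshape(-1,3)
    c=(F@(P@V[:3,:3].T+V[:3,3]).T).T
    return cv2.projectPoints(c.reshape(-1,1,3),np.zeros(3),np.zeros(3),K,d)[0].reshape(-1,2)
def down(yaw): # tool z down, tool y at world angle yaw
    y=np.array([np.cos(yaw),np.sin(yaw),0]); z=np.array([0,0,-1.])
    return R.from_matrix(np.c_[np.cross(y,z),y,z]).as_quat()
E
python3 - <<'E'
from h import *
snap('top','top0.png'); snap('scene','scene0.png')
print(bot.read_state())
for n in('top','scene','wrist'): print(n,bot.get_calibration(n))
E
```

```text
pics
{'t': 0.1, 'joint_pos': array([-8.25923152e-01,  3.59318458e-01,  1.11806324e-02, -2.90396042e-04,
       -1.22408631e+00, -2.88112595e-01]), 'qvel': array([ 0.00149851, -0.00216801,  0.00258326,  0.00077028, -0.00061876,
       -0.00076016]), 'tau': array([-1.87337064e-03, -5.84162343e+01,  2.93749487e+01,  7.01556802e+00,
        1.01473005e-02, -7.04606600e-05]), 'tcp_pos': array([ 297.50386129, -605.43853249,  225.7306948 ]), 'eef_rot': array([-2.26351955e-01,  9.74045309e-01,  6.88200914e-04, -2.33836266e-04]), 'contact_force': array([-0.24141891,  0.08546136, -0.0355009 ]), 'moment': array([ 0.03465951, -0.01769646, -0.01798508]), 'width': 87.45095060462057}
top {'fx': 469.375294395395, 'fy': 469.375294395395, 'cx': 322.37120086886256, 'cy': 242.6349705345035, 'distortion': array([-0.0804781,  0.       ,  0.       ,  0.       ,  0.       ]), 'view': array([[ 2.75419200e-02, -9.99151471e-01, -3.06231998e-02,
         2.91272948e+01],
       [ 9.86114996e-01,  2.21382692e-02,  1.64581626e-01,
        -5.70950099e+02],
       [-1.63764029e-01, -3.47308905e-02,  9.85887979e-01
[... 511 characters left out ...]
1, -4.13734865e-01,  5.58312803e-01,
        -1.62620436e+03],
       [ 0.00000000e+00,  0.00000000e+00,  0.00000000e+00,
         1.00000000e+00]])}
wrist {'fx': 334.6107449255659, 'fy': 334.6107449255659, 'cx': 317.7472750627611, 'cy': 242.1570189404689, 'distortion': array([-0.03303553,  0.        ,  0.        ,  0.        ,  0.        ]), 'T_tool_cam': array([[ 6.22836441e-04,  9.66330171e-01,  2.57304515e-01,
         6.79400049e+01],
       [ 9.99999623e-01, -4.46220191e-04, -7.44799108e-04,
        -1.57708028e-02],
       [-6.04907380e-04,  2.57304882e-01, -9.66330084e-01,
        -1.58135305e+02],
       [ 0.00000000e+00,  0.00000000e+00,  0.00000000e+00,
         1.00000000e+00]])}
```

View pics/top0.png

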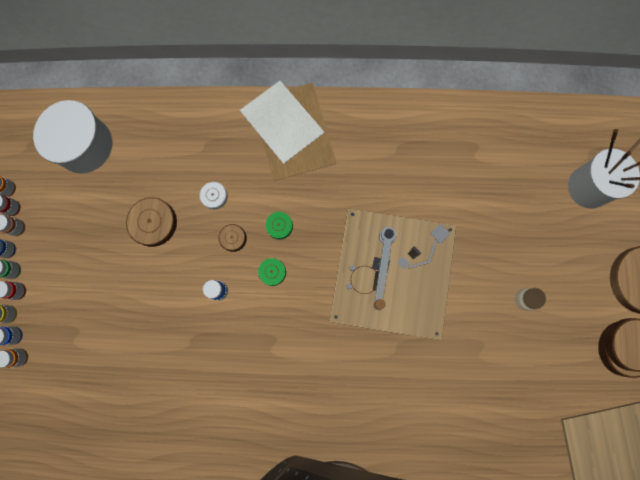

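View pics/scene0.png

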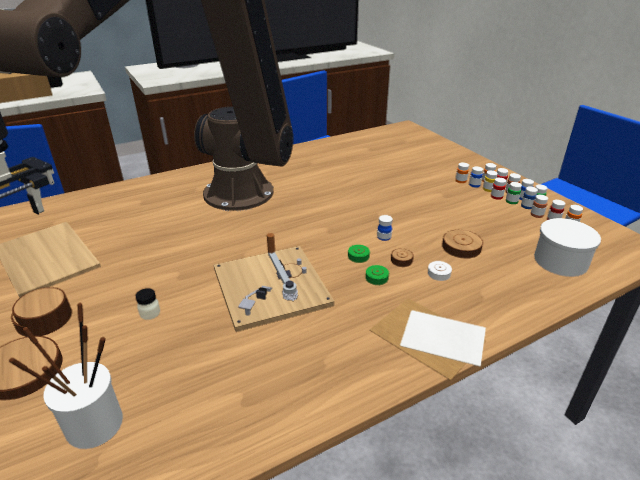

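Top view: the small brown slice is at (232,237). Look-alikes are green at (279,225) and (272,272), white at (213,195), and the large brown one at (150,221). The jig has its pivot at (389,234), handle at (380,304), thumb plate at (441,233), seat ring at (363,279) and pegs at (351,268) and (349,286). The jars are at (214,290) and (532,299). I choose the small brown one and will check it close up.

Run:
```python
from h import *
def p(px,z): return pix2w('top',[px],z)[0].round(1)
for n,px,z in [('slice',(232,237),20),('green1',(279,225),20),('green2',(272,272),20),('white',(213,195),20),('big',(150,221),25),('jar',(214,290),65),('jar2',(534,299),60),('pivot',(389,234),62),('handle',(380,304),106),('plate',(441,233),50),('seat',(363,279),18),('peg1',(351,268),32),('peg2',(349,286),32),
 ('c1',(350,210),18),('c2',(455,226),18),('c3',(441,338),18),('c4',(331,322),18)]: print(n,p(px,z))
sl=p((232,237),20); se=p((363,279),18)
for i,(P,yaw) in enumerate([(se,-np.pi/2),(sl,-np.pi/2)]):
    # tool x points? camera offset along tool x +68
    q=down(yaw); X=R.from_quat(q).as_matrix()[:,0]; print('toolx',X)
    T=np.array([P[0],P[1],300.])-np.r_[X[:2]*(100 if i else 110),0]+(np.array([10,-15,0]) if i==0 else 0)
    for y in (yaw,yaw+np.pi):
        print(y,bot.solve_ik(T,down(y)))
    bot.move_ptp(T,q); bot.pause(.4)
    st=bot.read_state(); snap('wrist',f'w{i}.png'); np.save(f'st{i}.npy',st,allow_pickle=True); print(st['t'],st['tcp_pos'],w2pix('wrist',[P],st))
```

```text
slice [582.7 243.1  20. ]
green1 [611.7 140.5  20. ]
green2 [508.  151.3  20. ]
white [677.1 292.   20. ]
big [614.  429.5  25. ]
jar [463.1 263.7  65. ]
jar2 [ 460.6 -394.4   60. ]
pivot [589.  -95.2  62. ]
handle [442.3 -73.8 106. ]
plate [ 595.9 -206.1   50. ]
seat [498.  -44.8  18. ]
peg1 [519.5 -18.3  32. ]
peg2 [481.2 -14.8  32. ]
c1 [649.  -14.3  18. ]
c2 [ 618.3 -244.1   18. ]
c3 [ 377.2 -210.9   18. ]
c4 [405.   21.5  18. ]
toolx [1.000000e+00 6.123234e-17 0.000000e+00]
-1.5707963267948966 [ 0.3476023  -0.15915989 -0.40929072  0.         -1.32066549  1.22319402]
1.5707963267948966 [ 0.3476023  -0.15915989 -0.40929072  0.         -1.32066549 -1.91839863]
2.5167 [398.02935095 -59.97145281 299.92925294] [[306.22619519 128.82508707]]
toolx [1.000000e+00 6.123234e-17 0.000000e+00]
-1.5707963267948966 [ 0.82933261  0.09552255 -0.16544601  0.         -1.30982777  0.74146371]
1.5707963267948966 [ 0.82933261  0.09552255 -0.16544601  0.         -1.30982777 -2.40012894]
4.1667 [482.77614393 242.60395236 300.2177517 ] [[318.0135729  128.87372441]]
```

Run:
```python
import cv2,numpy as np
a=cv2.imread('pics/w0.png');b=cv2.imread('pics/w1.png')
cv2.imwrite('pics/w01.png',np.vstack([a[0:400],b[60:220]]))
```

```text
(no output)
```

View pics/w01.png

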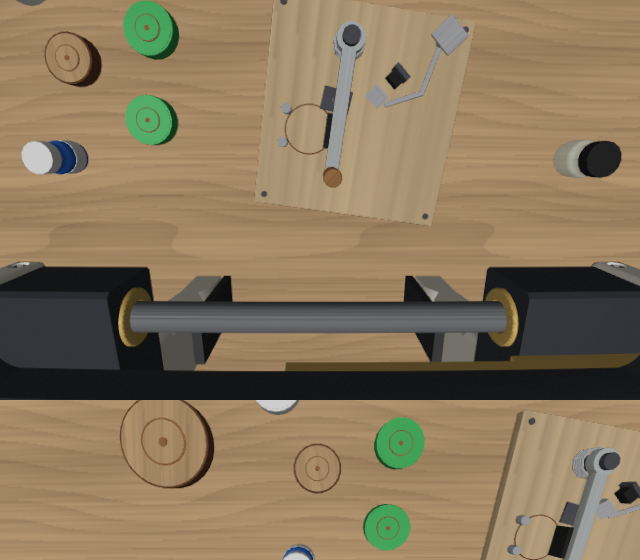

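w0 close-up: seat ring at (308,128), pegs at (286,108) and (282,142), pivot at (351,35), handle top at (332,177), plate at (450,35) and screws at the corners. The small plain-brown disc in w1, at (317,128), is clearly the bark slice (green and white ones differ). Next I fit the jig pose.

```bash
cat > fit.py <<'E'
from h import *
from scipy.optimize import least_squares
st=[np.load(f'st{i}.npy',allow_pickle=True).item() for i in(0,1)]
J={'seat':(-25,60,18),'p1':(-5,90,32),'p2':(-45,90,32),'piv':(75,26,62),'plate':(94,-82,50)}
W={'seat':(308,128),'p1':(286,106.5),'p2':(282,141),'piv':(351,35),'plate':(450,35)}
T={'seat':(363,279),'p1':(351,268),'p2':(349,286),'piv':(389,234),'plate':(441,233)}
Cw=[(283.5,1.5),(466,30),(264,194),(425,216)]; Ct=[(350,210),(455,226),(331,322),(441,338)]
sg=[(1,1),(1,-1),(-1,1),(-1,-1)]
def tf(p,P): 
    c,s=np.cos(p[2]),np.sin(p[2]);P=np.array(P,float); return np.c_[p[0]+c*P[:,0]-s*P[:,1],p[1]+s*P[:,0]+c*P[:,1],P[:,2]]
def res(p,cam):
    r=[]
    if 'w' in cam:
        r.append(w2pix('wrist',tf(p,list(J.values())),st[0])-np.array(list(W.values())))
        r.append(w2pix('wrist',tf(p,[(a*p[3],b*p[4],18) for a,b in sg]),st[0])-np.array(Cw))
    if 't' in cam:
        r.append(w2pix('top',tf(p,list(J.values())))-np.array(list(T.values())))
        r.append(w2pix('top',tf(p,[(a*125,b*120,18) for a,b in sg]))-np.array(Ct))
    return np.concatenate(r).ravel()
if __name__=='__main__':
    for cam in('w','t','wt'):
        s=least_squares(res,[512,-110,-.14,110,105],args=(cam,),loss='soft_l1')
        print(cam,s.x.round(3)); print(res(s.x,cam).reshape(-1,2).round(1).tolist())
    np.save('jig.npy',s.x)
    p=s.x
    for n,P in J.items(): print(n,tf(p,[P])[0].round(1))
    print('handle th0',tf(p,[(-75,26,106)])[0].round(1), 'obs',pix2w('wrist',[(332,177)],106,st[0]).round(1),pix2w('top',[(380,304)],106).round(1))
    print('slice w',pix2w('wrist',[(317.5,128),],20,st[1]).round(1))
    # auto slice outline in w1
    im=cv2.imread('pics/w1.png'); 
    for n,c in(('w0',(68,58)),('w1',(317,128))):
        im=cv2.imread(f'pics/{n}.png'); g=cv2.medianBlur(cv2.cvtColor(im,cv2.COLOR_BGR2GRAY),3)
        h=cv2.HoughCircles(g[c[1]-45:c[1]+45,c[0]-45:c[0]+45],cv2.HOUGH_GRADIENT,1,20,param1=80,param2=12,minRadius=20,maxRadius=30)
        if h is not None: 
            h=h[0][0]; px=(h[0]+c[0]-45,h[1]+c[1]-45); print(n,px,h[2],pix2w('wrist',[px],20,st[int(n[1])]).round(1))
E
python3 fit.py
```

```text
w [ 5.14087e+02 -1.10895e+02 -1.39000e-01  1.12973e+02  1.08261e+02]
[[0.8, 1.1], [-0.2, 0.9], [0.0, 0.8], [0.8, -1.2], [0.2, -0.3], [-0.2, -0.9], [-1.1, 0.3], [-0.5, -0.5], [-0.1, 0.1]]
t [ 5.12718e+02 -1.10241e+02 -1.37000e-01  1.10000e+02  1.05000e+02]
[[1.2, 0.9], [1.0, -0.2], [0.1, 0.4], [-0.2, -0.7], [-0.9, 0.5], [-2.6, -1.8], [0.9, -0.8], [-2.0, -0.2], [0.6, 2.3]]
wt [ 5.13804e+02 -1.10802e+02 -1.38000e-01  1.12987e+02  1.08219e+02]
[[0.7, 1.4], [-0.2, 1.3], [0.0, 1.1], [0.7, -0.9], [0.1, -0.1], [-0.3, -0.5], [-1.3, 0.4], [-0.4, -0.2], [-0.1, 0.2], [1.5, 0.4], [1.3, -0.8], [0.3, -0.2], [0.1, -1.3], [-0.6, 0.1], [-2.3, -2.3], [1.2, -1.3], [-1.7, -0.7], [0.8, 1.8]]
seat [497.3 -47.9  18. ]
p1 [521.2 -21.   32. ]
p2 [481.6 -15.5  32. ]
piv [591.7 -95.3  62. ]
plate [ 595.7 -204.9   50. ]
handle th0 [443.1 -74.8 106. ] obs [[444.3 -74.1 106. ]] [[442.3 -73.8 106. ]]
slice w [[583.7 243.7  20. ]]
w0 (np.float32(67.5), np.float32(60.5)) 21.7 [[580.2 245.3  20. ]]
w1 (np.float32(315.5), np.float32(128.5)) 22.8 [[583.1 246.2  20. ]]
```

```bash
cat > arc.py <<'E'
from h import *
p=np.load('jig.npy'); piv=np.array([592.2,-95.0]); A0=np.pi+p[2]; RAD=150.
def pose(th,z=64):
    a=A0+th; return np.r_[piv+RAD*np.array([np.cos(a),np.sin(a)]),z], down(a+np.pi/2-2*np.pi)
def ft(th,base=0):
    a=A0+th; f=np.mean([bot.read_state()['contact_force'] for _ in range(1)],0)-base
    return -f[:2]@[-np.sin(a),np.cos(a)], f[:2]@[np.cos(a),np.sin(a)], f[2]
E
python3 - <<'E'
from arc import *
P,q=pose(0,180); print(P)
bot.move_gripper(60); bot.move_ptp(P,q)
for th in(0,.5,1.1): print(th,bot.solve_ik(*pose(th)))
bot.line_to(pose(0)[0],120); bot.pause(.2)
base=bot.read_state()['contact_force']; np.save('base.npy',base); print('base',base)
bot.move_gripper(0,30); s=bot.read_state(); print(s['t'],s['width'],s['tcp_pos'],s['contact_force'])
E
```

```text
[443.61703976 -74.43050985 180.        ]
0 [ 2.74270793e-01  1.71016412e-01 -6.83208063e-01  4.44089210e-16
 -7.16571852e-01  1.15896214e+00]
0.5 [ 0.09824871  0.21041439 -0.62917796  0.         -0.73120398  1.83498423]
1.1 [-0.05135895  0.31992906 -0.46552324  0.         -0.78534402  2.58459189]
base [ 0.10887796 -0.32080534 -0.75694369]
8.2583 19.8964659663626 [443.35107343 -75.41372667  63.97062102] [ 1.00338287 -8.81261958 -0.34533717]
```

Run:
```python
from arc import *
base=np.load('base.npy')
for th in (.1,.2,.3,.4,.5,.6,.66):
    P,q=pose(th); bot.line_to(P,60,q); print(th,np.round(ft(th,base),1))
th=.66; log=[]
while th<1.14:
    th+=.009 if th<.72 or log and log[-1][1]<9.5 else .006
    P,q=pose(th); bot.line_to(P,20,q); bot.pause(.06); f=ft(th,base); log.append((round(th,3),*np.round(f,1)))
    if f[0]>14: break
print(*[tuple(map(float,l)) for l in log],sep='\n'); s=bot.read_state(); print(s['t'],s['tcp_pos'],P,s['width'])
np.save('th.npy',th)
```

```text
0.1 [4.8 2.6 2.6]
0.2 [6.  2.9 4.6]
0.3 [6.5 3.2 5.5]
0.4 [6.9 3.  4.7]
0.5 [7.5 2.8 6.5]
0.6 [7.5 2.5 7.3]
0.66 [6.6 2.7 7.8]
(0.669, 8.3, 2.2, 8.0)
(0.678, 9.0, 2.5, 7.9)
(0.687, 8.1, 2.1, 7.8)
(0.696, 8.9, 1.4, 8.2)
(0.705, 8.9, 1.9, 8.2)
(0.714, 8.8, 1.6, 8.8)
(0.723, 8.0, 1.0, 9.1)
(0.732, 8.7, 2.0, 9.3)
(0.741, 9.5, 1.7, 8.0)
(0.747, 9.4, 2.0, 8.5)
(0.756, 8.1, 1.9, 9.4)
(0.765, 9.2, 1.4, 8.9)
(0.774, 9.1, 1.7, 9.0)
(0.783, 11.0, 1.8, 9.8)
(0.789, 7.6, 1.9, 9.1)
(0.798, 7.7, 1.6, 8.2)
(0.807, 7.1, 2.5, 9.2)
(0.816, 8.6, 1.4, 8.3)
(0.825, 7.3, 1.7, 9.3)
(0.834, 7.8, 1.7, 8.3)
(0.843, 7.7, 1.0, 8.4)
(0.852, 8.0, 2.0, 8.8)
(0.861, 6.2, 1.1, 8.7)
(0.87, 7.3, 2.2, 9.1)
(0.879, 7.6, 1.6, 9.7)
(0.888, 8.4, 2.5, 7.7)
(0.897, 8.2, 2.5, 7.9)
(0.906, 8.2, 1.3, 8.9)
(0.915, 7.4, 2.6, 8.5)
(0.924, 7.9, 1.0, 8.9)
(0.933, 7.4, 2.4, 8.7)
(0.942, 7.7, 1.9, 9.7)
(0.951, 8.3, 1.6, 9.3)
(0.96, 7.7, 2.8, 9.6)
(0.969, 8.9, 1.7, 10.1)
(0.978, 8.0, 1.5, 9.4)
(0.987, 8.3, 2.3, 9.2)
(0.996, 6.2, 2.4, 9.3)
(1.005, 8.3, 1.4, 10.0)
(1.014, 8.4, 1.7, 9.2)
(1.023, 8.3, 1.7, 8.8)
(1.032, 8.7, 1.6, 9.5)
(1.041, 9.0, 1.1, 10.6)
(1.05, 10.3, -0.0, 11.5)
(1.056, 11.4, -0.2, 11.8)
(1.062, 11.2, -0.1, 12.2)
(1.068, 12.6, -0.6, 12.4)
(1.074, 14.3, 0.1, 13.0)
25.7583 [ 500.56551972 -214.79831916   63.89834077] [ 503.30071195 -215.8176998    64.        ] 19.361339045029883
```

Run:
```python
from arc import *
base=np.load('base.npy'); th=float(np.load('th.npy'))
th+=.004; P,q=pose(th); bot.line_to(P,15,q); bot.pause(.15); print(np.round(ft(th,base),1))
for i in range(16):
    th-=.008; P,q=pose(th); bot.line_to(P,20,q); bot.pause(.08); f=ft(th,base); print(round(th,3),np.round(f,1))
    if f[0]<.8: break
s=bot.read_state(); print(s['t'],s['tcp_pos'],P); np.save('th.npy',th)
```

```text
[14.4 -0.6 12.1]
1.07 [12.4 -0.3 12.9]
1.062 [12.4 -0.  13. ]
1.054 [10.5  1.1 11.1]
1.046 [10.2  1.  10.7]
1.038 [9.6 0.7 9.7]
1.03 [8.7 1.5 8.9]
1.022 [7.4 0.4 9.6]
1.014 [8.1 1.6 9.1]
1.006 [8.8 1.  8.8]
0.998 [8.9 1.1 8.3]
0.99 [4.8 2.8 6.8]
0.982 [3.2 4.5 6. ]
0.974 [-0.7  4.4  3.7]
30.4917 [ 491.19308144 -206.85365345   64.00039145] [ 491.68319434 -206.33899487   64.        ]
```

Caught: the force fell to zero near 0.98 rad. Next I release, lift, fetch the slice and look.

Run:
```python
from arc import *
s=bot.read_state()['tcp_pos']
bot.move_gripper(45); bot.line_to([s[0],s[1],170],150)
im=snap('top'); cv2.imwrite('pics/top1.png',cv2.resize(cv2.cvtColor(im[190:360,180:480],cv2.COLOR_RGB2BGR),None,fx=2,fy=2))
q=down(p[2]); q2=down(p[2]-np.pi)
bot.move_gripper(88)
C=np.array([583.3,244.5])
for k in(q,q2): print(bot.solve_ik([*C,4],k))
bot.move_ptp([*C,120],q2); print(bot.read_state()['t'])
```

```text
[ 0.70502637  0.50503338 -0.32864731  0.         -0.73711564  2.29900289]
[ 0.70502637  0.50503338 -0.32864731  0.         -0.73711564 -0.84258976]
35.7167
```

View pics/top1.png

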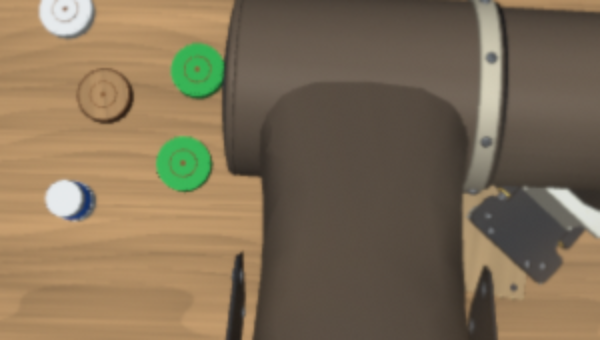

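The arm hides the jig; the slice is untouched at its place. I pick it up and carry it over the jig.

Run:
```python
from arc import *
C=np.array([583.3,244.5]); u=np.array([np.cos(p[2]),np.sin(p[2])]); v=np.array([-u[1],u[0]])
bot.line_to([*C,4],150); bot.move_gripper(0,25); s=bot.read_state(); print(s['t'],s['width'],s['contact_force'].round(1))
bot.line_to([s['tcp_pos'][0],s['tcp_pos'][1],90],200); print(bot.read_state()['width'])
S=np.array([497.8,-47.5]); D=S-4*v
bot.move_ptp([*D,90],down(p[2]-np.pi)); bot.pause(.2)
s=bot.read_state(); snap('wrist','w2.png'); print(s['t'],s['width'],s['tcp_pos'],s['contact_force'].round(1)); np.save('st2.npy',s,allow_pickle=True)
```

```text
37.2167 58.877429192551475 [-1.9 -0.   3.3]
59.28245066025321
39.175 59.59929517464891 [497.7810037  -50.54048693  89.81958149] [ 0.3  0.1 -0.2]
```

View pics/w2.png

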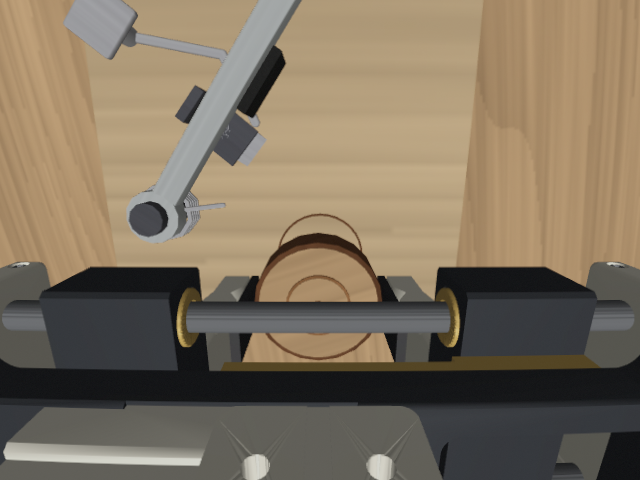

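The arm is open and caught (upper left). The slice is in the gripper, its mid-ring near (319,304). The seat ring's upper edge, at (320,214), is in line with it sideways. I check the offset and lower it.

Run:
```python
from arc import *
st=np.load('st2.npy',allow_pickle=True).item(); t=st['tcp_pos']
u=np.array([np.cos(p[2]),np.sin(p[2])]); v=np.array([-u[1],u[0]]); S=np.array([497.8,-47.5])
print('slice mid expected',w2pix('wrist',[[t[0],t[1],t[2]+16],[*(t[:2]-30*v),t[2]+16]],st).round(1))
print('seat ring edge at',pix2w('wrist',[(320,214)],18,st).round(1),'seat-31v',S-31*v)
bot.line_to([*(S-4*v),30],100); bot.line_to([*(S-4*v),22.7],30); bot.pause(.1)
b=bot.read_state()['contact_force']; print('down',b.round(1))
for d in np.arange(-3.5,3.1,.5):
    bot.line_to([*(S+d*v),22.7],15); f=bot.read_state()['contact_force']-b; print(d,(f[:2]@v).round(1),f[2].round(1))
    if f[:2]@v<-5: break
s=bot.read_state(); print(s['t'],s['tcp_pos'],s['width'])
```

```text
slice mid expected [[319.3 305.7]
 [319.5 243.2]]
seat ring edge at [[493.3 -77.5  18. ]] seat-31v [493.54897204 -78.20714512]
down [ 0.3 -0.5  0.1]
-3.5 0.3 -0.3
-3.0 0.8 -0.0
-2.5 0.6 -0.3
-2.0 1.1 -0.2
-1.5 0.7 -1.1
-1.0 -0.0 0.1
-0.5 -0.0 -0.5
0.0 -1.8 -0.3
0.5 -4.8 0.3
1.0 -7.6 1.0
42.9667 [497.05844233 -47.35399238  22.52585687] 59.327844276591286
```

Peg contact came where expected. Release, check, then go to the plate.

Run:
```python
from arc import *
bot.move_gripper(80); bot.pause(.1); s=bot.read_state()['tcp_pos']
bot.line_to([s[0],s[1],140],150)
bot.move_gripper(0,20)
P=tf=np.array([596,-204.6])
bot.move_ptp([*P,140],down(-np.pi/2)); bot.pause(.2)
im=snap('top'); c=cv2.resize(im[190:360,300:480],None,fx=3,fy=3)
st=bot.read_state(); w=snap('wrist'); np.save('st3.npy',st,allow_pickle=True)
cv2.imwrite('pics/chk.png',cv2.cvtColor(c,cv2.COLOR_RGB2BGR)); print(st['t'],st['tcp_pos'])
```

```text
47.9583 [ 596.02609022 -204.37526212  140.14715047]
```

View pics/chk.png

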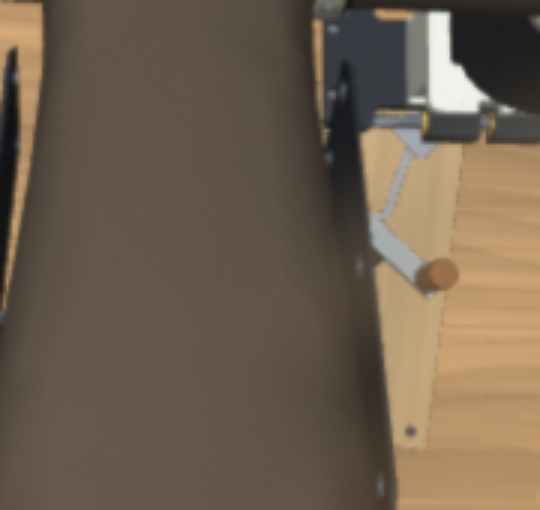

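The arm is still open (handle at (438,273)) but the robot hides the seat. I use the scene camera.

Run:
```python
from h import *
im=snap('scene'); c=cv2.resize(im[215:345,200:350],None,fx=4,fy=4)
for P in ([497.8,-47.5,38],[596,-204.6,50]): print((w2pix('scene',[P])[0]-[200,215])*4)
cv2.imwrite('pics/chk2.png',cv2.cvtColor(c,cv2.COLOR_RGB2BGR))
```

```text
[360.24124406 196.12925116]
[185.83252535 350.60969514]
```

View pics/chk2.png

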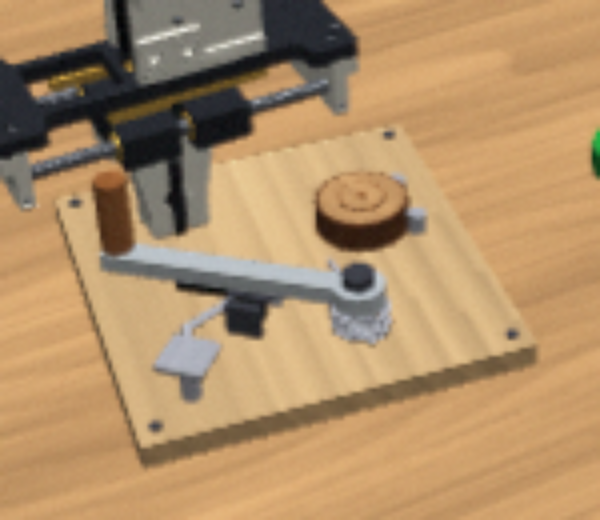

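The slice lies flat against both pegs at (362,195), with the seat predicted at (360,196). The arm is open, and the plate at (187,356) is where expected. I press.

Run:
```python
from h import *
P=[596,-204.6]
bot.line_to([*P,56],150); b=bot.read_state()['contact_force']
z=52
while z>38:
    bot.line_to([*P,z],25); s=bot.read_state(); f=(s['contact_force']-b)[2]; print(z,s['tcp_pos'][2].round(1),f.round(1))
    if f>28 or s['tcp_pos'][2]<40.7: break
    z-=1
bot.pause(.2); bot.line_to([*P,120],120); bot.pause(.3)
im=snap('scene'); c=cv2.resize(im[215:345,200:350],None,fx=4,fy=4)
cv2.imwrite('pics/chk3.png',cv2.cvtColor(c,cv2.COLOR_RGB2BGR)); s=bot.read_state(); print(s['t'],s['tcp_pos'])
```

```text
52 52.5 -0.5
51 51.1 -2.0
50 50.2 0.5
49 49.1 2.6
48 48.1 2.6
47 47.0 2.6
46 46.0 2.2
45 45.1 3.7
44 44.2 4.0
43 43.2 5.3
42 42.3 5.3
41 41.3 6.3
40 40.4 6.4
53.4417 [ 595.81283157 -204.59641343  119.49592556]
```

View pics/chk3.png

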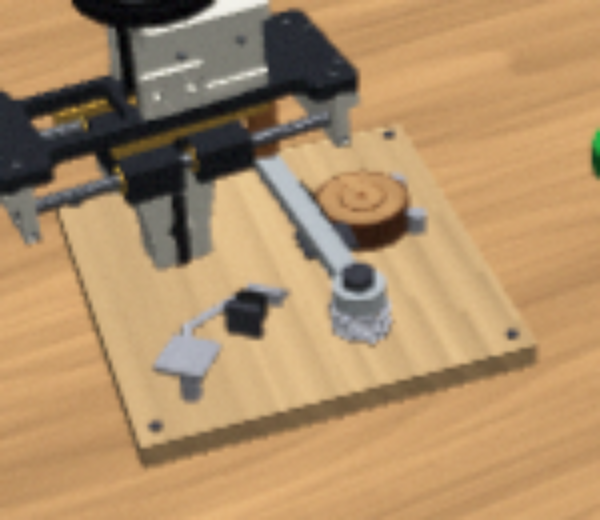

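The arm has shut against the slice, which is still at (362,195) against both pegs. The plate is up again at (187,356) and the gripper is clear. I hand in.

Run:
```python
from h import *
print(bot.read_state()['contact_force']); bot.close_job(); print(bot.read_state()['t'])
```

```text
[0.38969846 0.19485953 0.37366255]
the job is handed in; nothing more can be done
the job is handed in; nothing more can be done
```

The slice is clamped in the jig, and I handed the job in at about 53.5 s of the 72 s allowed; no verdict was reported.

- **Opening the arm:** I swung it back by its handle and eased it onto the rubber stop, with about 14.4 N at the handle at most. On easing back the force fell to zero near 0.98 rad, so it had caught. It stayed open by itself after I let go.
- **Placing the slice:** I laid the small brown slice on the seat and slid it until it touched the pegs, within about 1 mm of where I expected contact.
- **Snapping shut:** I pressed the thumb plate about 9.6 mm (6.4 N) with the slice in place, and the arm closed on it.

**Last checks:** The final scene picture shows the slice flat against both pegs, about half a camera pixel from the predicted seat position. The arm is shut on it, the plate is up and the gripper is clear, with a wrist force of about 0.5 N.

**Not checked:** I could only judge the arm's closed angle by eye. Two top pictures had the jig or seat hidden by the robot, so I used the wrist and scene cameras instead. I did not re-measure the jars and the big slice at the end, but no move went near them. The vertical force reading drifted to 13 N while I was swinging the handle, which I put down to the handle and grip; it went away afterwards.

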